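Clamp a botanical basket's lid, stopping at the clutch knob's first slip

ROBOT

A 6-joint arm with a two-finger parallel gripper is mounted at the origin on the work surface. World frame = base frame: x ahead of the robot, y to its left, z up, the work surface at z = 0. Lengths are in m, angles in degrees, forces in N, time in s.
With the tool pointing down it reaches from about 0.4 to 0.825 m from the base axis. Payload 7 kg.
Tool frame: the origin (TCP) lies midway between the tips of the shut fingers; the grasp point (between the pads) lies 19 mm behind it; z points along the fingers, y is the line along which they close (so a half turn about z gives the same grasp; the last joint's range is limited). The gripper opens to 88 mm and grips with 3 to 60 N. Pads are 19 mm wide; open, the fingers measure 130 mm over their backs; the gripper's body (78 mm by 193 mm) begins 47 mm behind the grasp point.
Start: joints at [88.184, 20.546, 0.682, 0, -70.136, -16.507], TCP at [0.212, 0.641, 0.206] pointing down, gripper open.
Joint ranges: [-176.03, 176.03], [-82.01, 121.73], [-58.28, 71.71], [-173.87, 95.51], [-174.79, -0.11], [-173.66, 173.66]. Speed limits (degrees/s): [136.94, 136.94, 172.46, 180, 180, 180].

INTERFACE

Orientations are given as [roll, pitch, yaw] about the fixed x, y, z axes, in that order (R = Rz(yaw) Ry(pitch) Rx(roll)).
In Python, from plant import ctrl gives the robot as it stands.
- The arm moves only by the tool arm_command, never from a script. Its argument "steps" is a list of rows, each an object with "translation": the shift along the tool's x, y, z in mm, a list of three; "rotation": the turn, a rotation vector about the tool's x, y, z in units of 5 degrees (1.0 is 5 degrees), a list of three; "claw": the finger opening in mm, from 0 to 87.6. In form: [{"translation": [x, y, z], "rotation": [rx, ry, rz], "claw": claw}, ...]. A call has 1 to 5 rows; each row is the pose to reach, as a shift and turn from the pose commanded when the call began, along the tool's axes at that moment; what a row does not reach only later rows make up. A row lasts 1/10 s, in which the tool goes at most 50 mm and 8.59 degrees, less where a joint would pass 70% of its speed; a pose out of reach is approached as far as the arm can. A call with a gripper value outside its range is refused whole. The fingers move at their own pace and stop on an object; the grip force is fixed at half the most. Time passes only in rows, so rows that repeat a pose let the fingers close. It gives the time, the measured TCP pose, the force, the opening and the grip force at its end, in the units of the state.
- ctrl.get_obs(): the state, without advancing time (a new reading comes with each control period).
- ctrl.snapshot(name): name is "scene" or "top" or "wrist"; returns (picture, depth): 400x640x3 uint8, red, green, blue; 400x640 float32, m along the optical axis (not along the pixel's ray), 0 where there is no reading.
- ctrl.calibration(name): a dict with "vertical_fov" (degrees; the focal length in pixels is half the picture's height over the tangent of half this angle, whatever the lens; pixels are square), "cx", "cy" (the principal point, pixels), "rvec" (rotation vector, rad) and "tvec" (3), from world to camera coordinates, as OpenCV has them; the wrist camera has in their place "hand_eye" (4x4, takes a point from camera to tool coordinates, whose origin is the TCP and whose axes are the flange's). Camera axes: x right, y down, z forward; pixel columns grow to the right and rows downward; lengths in m; the calibration is good to about 2 mm. A picture is of the moment at which its call begins: read the wrist's pose just before it. calibration takes no time and is no camera call.
- ctrl.close_job(): hands the job in; it is judged then, once.
The state is a dict: "clock": time; "joint_pos": joint angles; "qvel": joint speeds; "tau": joint torques, N m; "tool_pos": TCP position; "orientation": TCP orientation; "force": force on the tool from outside, world axes, zero at the start; "moment": the same for the moment, N m; "opening": finger opening in m; "gripper_force": force on a finger pad.
Only numpy, scipy, OpenCV 4.12 (cv2) and the standard library are available. Lean on these libraries where they do the work, as an engineer would, in place of code of your own. Each camera call takes 0.05 s, during which the arm holds its last target. There are 200 camera calls.

TASK

The steel botanical basket is filled and its lid is on, but not clamped. Swing the clamp bar over the lid until it is home in its keeper, then screw the black clamp knob down clockwise and stop as soon as its slip clutch first gives, without letting it slip on round. Leave the lid clamped and the bar home, and do not disturb the jars and the scoop.

Things in the scene. Friction and masses are not known exactly. Their poses are not given: they have to be found in the camera images.
- basket: Fixed steel vapour basket (round pot), 150 mm diameter, rim 120 mm high; origin under its centre, z up. At its -y side, 98 mm from the axis, stands the clamp bar's vertical hinge; at its +y side, 98 mm out, the keeper for the bar's end, a C-shaped catch open to -x, 172 mm high. Pipe stubs at +x and -x, 25 to 76 mm high
- lid: Loose round steel lid, 164 mm diameter, level on the basket's rim with 1.5 mm play; origin at the centre of its underside, at rim height. Its central boss (40 mm diameter) is 15 mm higher. The foot of the knob's screw starts 0.2 to 2.1 mm above the boss's height; once it presses on the boss the torque climbs from the drag to the clutch's limit within about 1.5 rad
- bar: Flat steel clamp bar, 24 mm wide, 13 mm thick, underside 146 mm above the bench; origin on its vertical hinge axis, at the underside; it runs along its own +y to 208 mm. At first it is swung open anticlockwise seen from above, by 0.5 to 1.1 rad; home against its stop its axes are parallel to the basket's. Stiff hinge, 0.45 N m: it stays where it is left
- bar_end (a point): Point on the bar's centre line at half its thickness, 150 mm from the hinge: a place to push it (the near side face is 12 mm to the bar's -x)
- knob: Black rubber-sprung round clamp knob, 44 mm diameter, 28 mm high, origin at its centre (about 192 mm up), 98 mm from the hinge on the bar's vertical screw; x turns with it; 15 mm free below it. Clockwise from above screws it down, 6 mm a turn, running drag 0.12 N m. Grip it with 50 N or more: the clutch slips at 0.6 N m, when the rubber has twisted 0.1 rad
- jar_a: Clip-top glass jar, 90 mm diameter, 120 mm high, standing by; origin under its centre
- jar_b: Clip-top glass jar, 74 mm diameter, 95 mm high, standing by; origin under its centre
- scoop: Aluminium scoop lying by, 160 mm long, 50 mm wide, 30 mm high; origin under the joint of blade and handle
- clutch: The slip clutch: a plain aluminium collar (25 mm across, 6 mm high) right under the knob, between knob and screw; origin at the knob's centre; x turns with the knob. Above 0.6 N m it slips: the knob goes on turning at that steady torque, without a click, and the screw stands still. Its joint value, the angle slipped so far, is 0 at the start; it must be felt
Not all that is in view belongs to the job. Of the things like the basket, leave any that is orange or purple; of the rest the smaller one is meant.

How it is judged:
By the outcome, as a careful person would: the job done as asked, in the order asked, and still so for the second after the job is handed in, with the robot touching nothing.
It also fails if it takes over 67 s, if anything falls off the work surface, if the arm or the gripper's body presses on something with over 40 N, if the wrist force passes 120 N, or if a joint passes its speed limit or range.

## Working session

There is one attempt and no reset: what is moved stays moved. The work goes in short steps, Python scripts to look and compute and a tool call to move; the robot and the scene stay as the last step left them, time stands still between calls to the robot, and variables do not carry over. Pictures are saved under pics/ and viewed, at most 10 in all, crops included, and the job is handed in when it is done.

Besides the shell and the picture viewer there is one more tool, called as a command line: name --argument value ..., lists and objects as JSON in quotes. arm_command: Moves the arm, as the interface text tells. Its arguments: {"type":"object","properties":{"steps":{"type":"array"}},"required":["steps"]}

```bash
mkdir -p pics; cat > h.py <<'E'
import numpy as np,cv2
from plant import ctrl
from scipy.spatial.transform import Rotation as R
def cam(n,o=None):
    c=ctrl.calibration(n); f=200/np.tan(np.radians(c["vertical_fov"])/2)
    K=np.array([[f,0,c["cx"]],[0,f,c["cy"]],[0,0,1]])
    T=np.eye(4)
    if "hand_eye" in c:
        T[:3,:3]=R.from_euler('xyz',o["orientation"],degrees=True).as_matrix();T[:3,3]=o["tool_pos"]; T=T@np.array(c["hand_eye"])
    else:
        r=cv2.Rodrigues(np.array(c["rvec"],float))[0]; T[:3,:3]=r.T; T[:3,3]=-r.T@np.array(c["tvec"]).ravel()
    return K,T
def ray(u,v,z,K,T):
    d=T[:3,:3]@np.linalg.inv(K)@[u,v,1]; p=T[:3,3]; return p+d*(z-p[2])/d[2]
def cloud(D,K,T):
    v,u=np.mgrid[:400,:640]; P=np.stack([(u-K[0,2])/K[0,0]*D,(v-K[1,2])/K[1,1]*D,D],-1)
    return P@T[:3,:3].T+T[:3,3]
def snap(n,name):
    o=ctrl.get_obs(); I,D=ctrl.snapshot(n); cv2.imwrite(f"pics/{name}.png",I[:,:,::-1]); np.savez(f"pics/{name}.npz",I=I,D=D)
    K,T=cam(n,o); return I,D,K,T,o
E
python3 - <<'E'
from h import *
print(ctrl.get_obs())
for n in("scene","top"):
    I,D,K,T,o=snap(n,n+"0"); print(n,K[0,0],T.round(3).tolist(),(D>0).mean())
E
```

```text
{'clock': 0.0, 'joint_pos': array([ 8.81846360e+01,  2.05913113e+01,  6.33611060e-01, -1.87129732e-02,
       -7.01343876e+01, -1.65045369e+01]), 'qvel': array([-0.02368541, -0.00237428, -0.03338128,  0.06244073, -0.04549958,
        0.00934923]), 'tau': array([ 1.67765702e-04, -5.82711446e+01,  2.93071425e+01,  6.99704468e+00,
        7.23727353e-03, -1.47802734e-04]), 'tool_pos': array([0.21206748, 0.64028285, 0.20542729]), 'orientation': array([ 1.79906709e+02, -9.29717431e-03, -1.83262664e+01]), 'force': array([ 7.06883041e-01, -7.26837069e-01, -3.00664833e-04]), 'moment': array([-0.02177879, -0.03039896, -0.01739638]), 'gripper_force': 0.0, 'opening': 0.08761535899669982}
scene 398.9917518789109 [[-0.72, 0.554, -0.418, 1.017], [0.694, 0.575, -0.433, 0.518], [-0.0, -0.602, -0.799, 1.138], [0.0, 0.0, 0.0, 1.0]] 0.99609375
top 513.5855418630246 [[-0.002, -0.999, 0.048, 0.388], [-1.0, 0.001, -0.006, -0.018], [0.006, -0.048, -0.999, 1.419], [0.0, 0.0, 0.0, 1.0]] 0.9959296875
```

View pics/scene0.png

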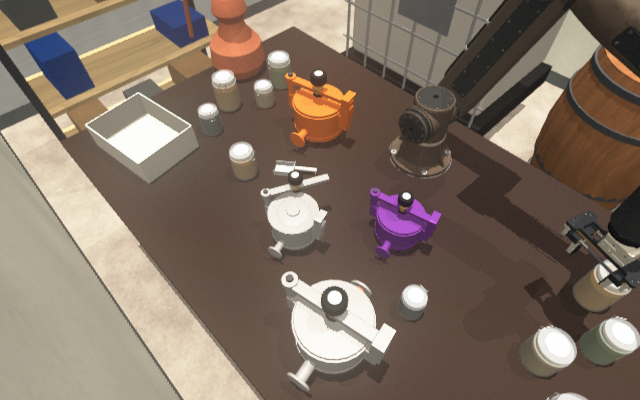

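View pics/top0.png

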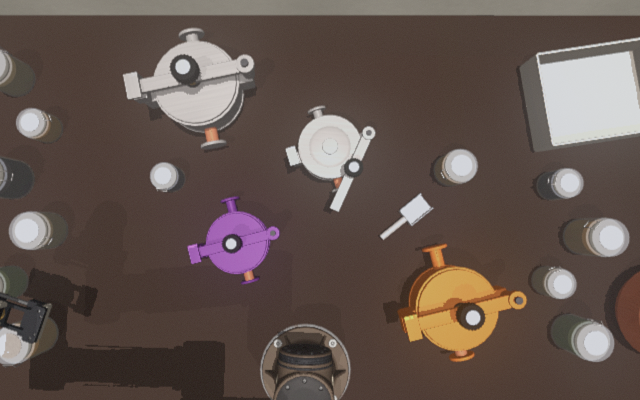

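The scene picture shows the white open pot at about (293,215), with larger white, orange and purple decoys. In the top picture it has its lid boss at (330,147), hinge (368,132), keeper (293,156), knob (354,167) and bar end (337,208).

```bash
python3 - <<'E'
from h import *
for n in("top","scene"):
    z=np.load(f"pics/{n}0.npz"); I,D=z["I"],z["D"]; K,T=cam(n); P=cloud(D,K,T)
    Z=P[...,2]; hsv=cv2.cvtColor(I,cv2.COLOR_RGB2HSV)
    # region around target
    c=np.array([0.653,-0.058]) if n=="scene" else P[147,330,:2]
    near=np.linalg.norm(P[...,:2]-c,axis=-1)<0.17
    def rep(nm,m):
        m=m&near
        if m.sum()<8: print(n,nm,m.sum());return
        q=P[m][:,:2].astype(np.float32); (cx,cy),(w,h),a=cv2.minAreaRect(q); print(n,nm,m.sum(),q.mean(0).round(4),P[m][:,2].mean().round(4),"rect",np.round([cx,cy,w,h,a],4), "circ",np.round(cv2.minEnclosingCircle(q)[0],4))
    print(P[147,330],np.histogram(Z[near],bins=np.arange(0.1,0.24,.005)))
    rep("lid",(Z>.117)&(Z<.130)); rep("boss",(Z>.131)&(Z<.141)); rep("bar",(Z>.152)&(Z<.164)); rep("keep",(Z>.167)&(Z<.178)); rep("knob",(Z>.198)&(Z<.214))
E
```

```text
[ 0.58639564 -0.06489034  0.13761901] (array([  11,   19,    4,   11,  364, 1544,  867,  121,   17,    1,   17,
        338,  310,   62,  142,   29,    3,    5,    6,    6,   43,  180,
         49,    0,    0,    0,    0]), array([0.1  , 0.105, 0.11 , 0.115, 0.12 , 0.125, 0.13 , 0.135, 0.14 ,
       0.145, 0.15 , 0.155, 0.16 , 0.165, 0.17 , 0.175, 0.18 , 0.185,
       0.19 , 0.195, 0.2  , 0.205, 0.21 , 0.215, 0.22 , 0.225, 0.23 ,
       0.235]))
top lid 1915 [ 0.5921 -0.0575] 0.1268 rect [ 5.9300e-01 -5.6100e-02  1.4240e-01  1.6180e-01  6.5283e+01] circ [ 0.5898 -0.0642]
top boss 727 [ 0.5895 -0.0618] 0.1333 rect [ 5.93100e-01 -5.64000e-02  1.37200e-01  1.57300e-01  5.81397e+01] circ [ 0.5884 -0.0628]
top bar 629 [ 0.5217 -0.1147] 0.1596 rect [ 5.29000e-01 -1.20000e-01  3.10000e-02  2.23100e-01  6.67414e+01] circ [ 0.5305 -0.1169]
top keep 211 [ 0.5692 -0.0024] 0.1722 rect [ 0.5886 -0.0651  0.0441  0.2204 17.0919] circ [ 0.5891 -0.0641]
top knob 273 [ 0.5278 -0.1173] 0.2075 rect [ 5.28200e-01 -1.17100e-01  4.37000e-02  4.34000e-02  4.51487e+01] circ [ 0.5286 -0.1181]
[ 0.22537879 -0.
[... 297 characters left out ...]
 , 0.175, 0.18 , 0.185,
       0.19 , 0.195, 0.2  , 0.205, 0.21 , 0.215, 0.22 , 0.225, 0.23 ,
       0.235]))
scene lid 1629 [ 0.5973 -0.0599] 0.1252 rect [ 5.9660e-01 -5.5200e-02  1.7950e-01  1.6010e-01  6.8194e+01] circ [ 0.5942 -0.0586]
scene boss 156 [ 0.5852 -0.0496] 0.1336 rect [ 5.91900e-01 -5.24000e-02  1.90600e-01  1.13400e-01  8.03998e+01] circ [ 0.5957 -0.0573]
scene bar 319 [ 0.5675 -0.12  ] 0.1573 rect [ 0.5492 -0.0781  0.1281  0.2247 15.029 ] circ [ 0.5957 -0.0654]
scene keep 99 [0.5686 0.0131] 0.1698 rect [ 0.5983 -0.0571  0.0454  0.2124 22.19  ] circ [ 0.5867 -0.0618]
scene knob 139 [ 0.5328 -0.116 ] 0.2042 rect [ 0.5327 -0.1184  0.0447  0.042   1.0046] circ [ 0.5326 -0.117 ]
```

arm_command --steps '[{"translation": [0, 0, -50], "rotation": [0, 0, 0], "claw": 87}, {"translation": [0, 0, -100], "rotation": [0, 0, 0], "claw": 87}, {"translation": [0, 0, -150], "rotation": [0, 0, 0], "claw": 87}, {"translation": [33, 38, -150], "rotation": [0, 0, 1.5], "claw": 87}, {"translation": [66, 76, -150], "rotation": [0, 0, 3], "claw": 87}]'

```text
clock: 0.6
tool_pos: [0.2507, 0.5488, 0.357]
orientation: [-179.9, 0.1, -33.5]
force: [0.7, -0.3, -0.3]
opening: 0.0871
gripper_force: 0.0
```

```bash
cat >> h.py <<'E'
def to(x,y,z,yaw,quiet=0):
    "rows' translation (mm) and rotation (5deg) from measured pose to world pose pointing down"
    o=ctrl.get_obs(); A=R.from_euler('xyz',o["orientation"],degrees=True)
    t=A.inv().apply(np.array([x,y,z])-o["tool_pos"])*1000
    r=(A.inv()*R.from_euler('xyz',[180,0,yaw],degrees=True)).as_rotvec(degrees=True)/5
    print("t",o["clock"],"pos",o["tool_pos"].round(4),o["orientation"].round(1),"j",o["joint_pos"].round(0)[[0,5]],"-> tr",t.round(1),"rot",r.round(2),"F",o["force"].round(1),"M",o["moment"].round(2))
E
python3 -c "
from h import *
to(.5,-.05,.35,-90)"
```

```text
t 0.6 pos [0.2507 0.5488 0.357 ] [-1.799e+02  1.000e-01 -3.350e+01] j [ 84. -28.] -> tr [538.7 361.4   5.9] rot [-1.000e-02  2.000e-02  1.129e+01] F [ 0.7 -0.3 -0.3] M [-0.   -0.02 -0.02]
```

```bash
python3 -c "
from h import *
to(.50,-.09,.38,17); print(ctrl.calibration('wrist'))"
```

```text
t 0.6 pos [0.2507 0.5488 0.357 ] [-1.799e+02  1.000e-01 -3.350e+01] j [ 84. -28.] -> tr [560.8 394.7 -24.2] rot [ -0.02   0.   -10.11] F [ 0.7 -0.3 -0.3] M [-0.   -0.02 -0.02]
{'vertical_fov': 65.31560632655179, 'cx': 324.24904504755636, 'cy': 201.623780854837, 'hand_eye': array([[-4.04629770e-04, -9.64792827e-01, -2.63010718e-01,
         7.09760295e-02],
       [ 9.99999029e-01, -7.41052901e-04,  1.17992585e-03,
         2.06237576e-04],
       [-1.33328886e-03, -2.63009985e-01,  9.64792190e-01,
        -1.78004381e-01],
       [ 0.00000000e+00,  0.00000000e+00,  0.00000000e+00,
         1.00000000e+00]])}
```

arm_command --steps '[{"translation": [40, 28, -24], "rotation": [0, 0, -0.7], "claw": 87}, {"translation": [80, 56, -24], "rotation": [0, 0, -1.4], "claw": 87}, {"translation": [120, 84, -24], "rotation": [0, 0, -2.1], "claw": 87}, {"translation": [160, 113, -24], "rotation": [0, 0, -2.9], "claw": 87}, {"translation": [200, 141, -24], "rotation": [0, 0, -3.6], "claw": 87}]'

```text
clock: 1.1
tool_pos: [0.3405, 0.3186, 0.3803]
orientation: [-180.0, 0.0, -15.1]
force: [1.0, 1.1, 0.1]
opening: 0.087
gripper_force: 0.0
```

```bash
python3 -c "
from h import *
to(.50,-.09,.38,17)"
```

```text
t 1.1 pos [0.3405 0.3186 0.3803] [-180.     0.   -15.1] j [67.  7.] -> tr [2.607e+02 3.528e+02 2.000e-01] rot [-0.    0.   -6.43] F [1.  1.1 0.1] M [ 0.02 -0.11  0.05]
```

arm_command --steps '[{"translation": [29, 39, 0], "rotation": [0, 0, -0.7], "claw": 87}, {"translation": [58, 78, 0], "rotation": [0, 0, -1.4], "claw": 87}, {"translation": [87, 117, 0], "rotation": [0, 0, -2.1], "claw": 87}, {"translation": [116, 157, 0], "rotation": [0, 0, -2.9], "claw": 87}, {"translation": [145, 196, 0], "rotation": [0, 0, -3.6], "claw": 87}]'

```text
clock: 1.6
tool_pos: [0.4283, 0.0914, 0.3805]
orientation: [-180.0, -0.0, 2.9]
force: [1.1, 0.8, 0.3]
opening: 0.0868
gripper_force: 0.0
```

```bash
python3 -c "
from h import *
to(.50,-.09,.38,17)"
```

```text
t 1.6 pos [0.4283 0.0914 0.3805] [-180.    -0.     2.9] j [38. 55.] -> tr [ 62.5 184.8   0.4] rot [-0.01 -0.01 -2.83] F [1.1 0.8 0.3] M [ 0.07 -0.25  0.03]
```

arm_command --steps '[{"translation": [15, 46, 0], "rotation": [0, 0, -0.7], "claw": 70}, {"translation": [31, 92, 0], "rotation": [0, 0, -1.4], "claw": 40}, {"translation": [47, 138, 0], "rotation": [0, 0, -2.1], "claw": 0}, {"translation": [62, 185, 0], "rotation": [0, 0, -2.8], "claw": 0}, {"translation": [62, 185, 0], "rotation": [0, 0, -2.8], "claw": 0}]'

```text
clock: 2.1
tool_pos: [0.4996, -0.0933, 0.3789]
orientation: [180.0, 0.2, 16.5]
force: [-0.0, 0.7, 0.3]
opening: 0.0526
gripper_force: 0.0
```

```bash
python3 - <<'E'
from h import *
I,D,K,T,o=snap("wrist","w1"); to(.5,-.09,.38,17)
P=cloud(D,K,T); Z=P[...,2]
near=np.linalg.norm(P[...,:2]-[.587,-.064],axis=-1)<0.17
def rep(nm,m):
    m=(m&near).astype(np.uint8); n,L,S,C=cv2.connectedComponentsWithStats(m)
    for i in range(1,n):
        if S[i,4]>60:
            q=P[L==i]; q2=q[:,:2].astype(np.float32); r=cv2.minAreaRect(q2)
            print(nm,S[i,4],q.mean(0).round(4),"rect",np.round([*r[0],*r[1],r[2]],4),"circ",np.round(np.array(cv2.minEnclosingCircle(q2)[0]),4))
rep("lid",(Z>.119)&(Z<.131)); rep("boss",(Z>.131)&(Z<.139)); rep("bar",(Z>.154)&(Z<.164)); rep("keep",(Z>.167)&(Z<.178)); rep("knob",(Z>.200)&(Z<.214))
E
```

```text
t 2.15 pos [ 0.4991 -0.0912  0.3791] [-1.80e+02  1.00e-01  1.64e+01] j [12. 95.] -> tr [ 1.2 -0.9 -0.9] rot [-0.    0.03 -0.12] F [0.2 0.6 0. ] M [ 0.02  0.03 -0.05]
lid 10954 [ 0.5965 -0.0611  0.1274] rect [ 5.9480e-01 -5.8800e-02  1.4530e-01  1.6060e-01  6.5594e+01] circ [ 0.5913 -0.0654]
boss 153 [0.5658 0.0192 0.1344] rect [5.67900e-01 2.02000e-02 3.50000e-02 7.40000e-03 1.54104e+01] circ [0.5678 0.0204]
boss 785 [ 0.5915 -0.0656  0.1344] rect [ 5.91500e-01 -6.58000e-02  3.92000e-02  3.95000e-02  4.37322e+01] circ [ 0.5919 -0.0654]
bar 1434 [ 0.5908 -0.1463  0.1597] rect [ 5.88900e-01 -1.47700e-01  3.13000e-02  9.54000e-02  6.85021e+01] circ [ 0.5904 -0.1432]
bar 1140 [ 0.4697 -0.0916  0.1585] rect [ 4.69900e-01 -9.23000e-02  2.42000e-02  8.90000e-02  6.57644e+01] circ [ 0.4708 -0.091 ]
keep 818 [0.5621 0.0269 0.1714] rect [ 0.5617  0.0272  0.0424  0.0247 16.5295] circ [0.5618 0.0271]
keep 120 [ 0.6188 -0.1595  0.1705] rect [ 6.18900e-01 -1.59400e-01  1.24000e-02  1.32000e-02  1.65832e+01] circ [ 0.6184 -0.1596]
knob 1230 [ 0.5305 -0.1189  0.2065] rect [ 0.53   -0.1196  0.0457  0.0443 17.0942] circ [ 0.5298 -0.1191]
```

View pics/w1.png

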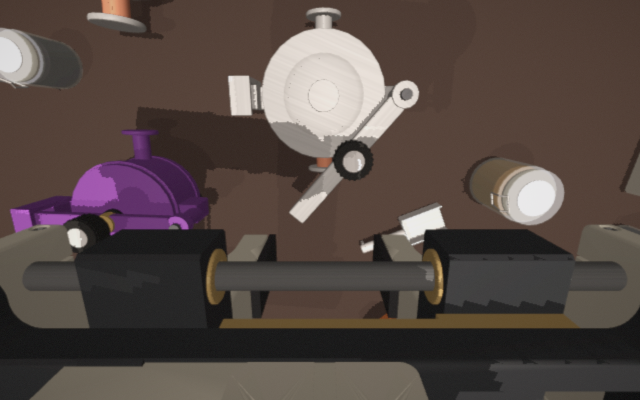

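The wrist picture shows the pot's boss at (323,95), hinge (405,95), keeper (242,95), knob (353,160) and bar end (303,213). This agrees with the top view: axis (0.591,-0.065), hinge (0.619,-0.159), yaw 17°, bar open 48°.

```bash
cat >> h.py <<'E'
H=np.array([.6188,-.1595])
def barpose(yaw,d,r=.150):
    a=np.radians(yaw); return H+r*np.array([-np.sin(a),np.cos(a)])-d*np.array([np.cos(a),np.sin(a)])
E
python3 -c "
from h import *
p=barpose(65.5,.034);print(p);to(*p,.26,65)"
```

```text
[ 0.46820624 -0.1282347 ]
t 2.15 pos [ 0.4991 -0.0912  0.3791] [-1.80e+02  1.00e-01  1.64e+01] j [12. 95.] -> tr [-39.7  26.8 119.2] rot [-0.02  0.03 -9.72] F [0.2 0.6 0. ] M [ 0.02  0.03 -0.05]
```

arm_command --steps '[{"translation": [-20, 14, 20], "rotation": [0, 0, -1.7], "claw": 0}, {"translation": [-40, 27, 45], "rotation": [0, 0, -3.4], "claw": 0}, {"translation": [-40, 27, 75], "rotation": [0, 0, -5.1], "claw": 0}, {"translation": [-40, 27, 105], "rotation": [0, 0, -6.8], "claw": 0}, {"translation": [-40, 27, 119], "rotation": [0, 0, -8.5], "claw": 0}]'

```text
clock: 2.65
tool_pos: [0.4667, -0.1248, 0.2588]
orientation: [-179.8, 0.1, 59.5]
force: [0.0, 0.4, 0.4]
opening: 0.0086
gripper_force: 0.0
```

```bash
python3 -c "
from h import *
p=barpose(65.5,.034);print(p);to(*p,.149,65)"
```

```text
[ 0.46820624 -0.1282347 ]
t 2.65 pos [ 0.4667 -0.1248  0.2588] [-1.798e+02  1.000e-01  5.950e+01] j [  8. 141.] -> tr [ -2.1   3.4 109.8] rot [-0.03  0.01 -1.09] F [0.  0.4 0.4] M [-0.05 -0.07  0.04]
```

arm_command --steps '[{"translation": [-3, 3, 30], "rotation": [0, 0, -1.0], "claw": 0}, {"translation": [-3, 3, 60], "rotation": [0, 0, -1.0], "claw": 0}, {"translation": [-3, 3, 90], "rotation": [0, 0, -1.0], "claw": 0}, {"translation": [-3, 3, 109], "rotation": [0, 0, -1.0], "claw": 0}, {"translation": [-3, 3, 109], "rotation": [0, 0, -1.0], "claw": 0}]'

```text
clock: 3.15
tool_pos: [0.4674, -0.1289, 0.15]
orientation: [-179.7, 0.1, 64.2]
force: [1.0, 0.3, 0.6]
opening: 0.0006
gripper_force: 0.0
```

```bash
cat >> h.py <<'E'
def pushrows(y0,y1,d,z=.149,n=5):
    for y in np.linspace(y0,y1,n): to(*barpose(y,d),z,y)
E
python3 -c "
from h import *
pushrows(64,44,.024)"
```

```text
t 3.15 pos [ 0.4674 -0.1289  0.15  ] [-1.797e+02  1.000e-01  6.420e+01] j [  8. 146.] -> tr [14.9 -0.4  0.9] rot [-0.05  0.02  0.04] F [1.  0.3 0.6] M [-0.05 -0.09 -0.02]
t 3.15 pos [ 0.4674 -0.1289  0.15  ] [-1.797e+02  1.000e-01  6.420e+01] j [  8. 146.] -> tr [28.1 -1.9  0.9] rot [-0.05  0.03  1.04] F [1.  0.3 0.6] M [-0.05 -0.09 -0.02]
t 3.15 pos [ 0.4674 -0.1289  0.15  ] [-1.797e+02  1.000e-01  6.420e+01] j [  8. 146.] -> tr [41.3 -2.2  0.9] rot [-0.05  0.03  2.04] F [1.  0.3 0.6] M [-0.05 -0.09 -0.02]
t 3.15 pos [ 0.4674 -0.1289  0.15  ] [-1.797e+02  1.000e-01  6.420e+01] j [  8. 146.] -> tr [54.5 -1.4  0.9] rot [-0.05  0.03  3.04] F [1.  0.3 0.6] M [-0.05 -0.09 -0.02]
t 3.15 pos [ 0.4674 -0.1289  0.15  ] [-1.797e+02  1.000e-01  6.420e+01] j [  8. 146.] -> tr [67.6  0.6  0.8] rot [-0.05  0.03  4.04] F [1.  0.3 0.6] M [-0.05 -0.09 -0.02]
```

arm_command --steps '[{"translation": [15, 0, 0], "rotation": [0, 0, 0], "claw": 0}, {"translation": [28, -2, 0], "rotation": [0, 0, 1.0], "claw": 0}, {"translation": [41, -2, 0], "rotation": [0, 0, 2.0], "claw": 0}, {"translation": [54, -1, 0], "rotation": [0, 0, 3.0], "claw": 0}, {"translation": [67, 0, 0], "rotation": [0, 0, 4.0], "claw": 0}]'

```text
clock: 3.65
tool_pos: [0.5001, -0.0679, 0.1542]
orientation: [179.9, -0.1, 44.0]
force: [-0.2, -0.8, 0.4]
opening: 0.0007
gripper_force: 0.0
```

```bash
python3 -c "
from h import *
pushrows(41,24,.024)"
```

```text
t 3.65 pos [ 0.5001 -0.0679  0.1542] [ 1.799e+02 -1.000e-01  4.400e+01] j [ 15. 119.] -> tr [ 5.6 -2.7  5.3] rot [ 0.02 -0.03  0.6 ] F [-0.2 -0.8  0.4] M [-0.11 -0.1   0.01]
t 3.65 pos [ 0.5001 -0.0679  0.1542] [ 1.799e+02 -1.000e-01  4.400e+01] j [ 15. 119.] -> tr [16.9 -3.5  5.3] rot [ 0.02 -0.03  1.45] F [-0.2 -0.8  0.4] M [-0.11 -0.1   0.01]
t 3.65 pos [ 0.5001 -0.0679  0.1542] [ 1.799e+02 -1.000e-01  4.400e+01] j [ 15. 119.] -> tr [28.1 -3.4  5.3] rot [ 0.02 -0.03  2.3 ] F [-0.2 -0.8  0.4] M [-0.11 -0.1   0.01]
t 3.65 pos [ 0.5001 -0.0679  0.1542] [ 1.799e+02 -1.000e-01  4.400e+01] j [ 15. 119.] -> tr [39.4 -2.6  5.3] rot [ 0.02 -0.03  3.15] F [-0.2 -0.8  0.4] M [-0.11 -0.1   0.01]
t 3.65 pos [ 0.5001 -0.0679  0.1542] [ 1.799e+02 -1.000e-01  4.400e+01] j [ 15. 119.] -> tr [50.5 -0.8  5.4] rot [ 0.01 -0.03  4.  ] F [-0.2 -0.8  0.4] M [-0.11 -0.1   0.01]
```

```bash
python3 - <<'E'
from h import *
I,D,K,T,o=snap("top","t2"); I2,*_=snap("wrist","w2"); to(.5,-.07,.149,44)
c=cv2.resize(I[60:260,200:460],None,fx=2,fy=2)[:,:,::-1]
cv2.imwrite("pics/c2.png",np.hstack([c,cv2.resize(I2[:,:,::-1],(280*400//250*10//10 if 0 else 280,175)).__class__(np.pad(cv2.resize(I2[:,:,::-1],(280,175)),((0,225),(0,0),(0,0))).shape,np.uint8,np.ascontiguousarray(np.pad(cv2.resize(I2[:,:,::-1],(280,175)),((0,225),(0,0),(0,0)))))]))
E
```

```text
t 3.75 pos [ 0.5005 -0.0676  0.154 ] [ 1.799e+02 -1.000e-01  4.420e+01] j [ 15. 120.] -> tr [-2.   1.3  5. ] rot [ 0.02 -0.03  0.04] F [ 0.5 -0.2 -0.1] M [-0.05 -0.05  0.  ]
```

View pics/c2.png

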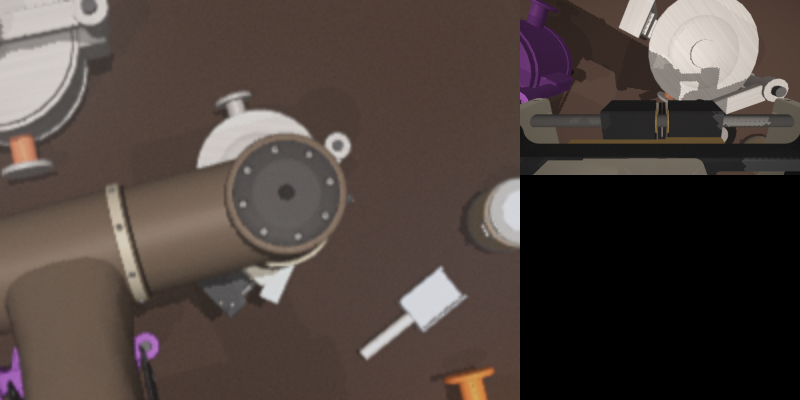

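The top crop shows the bar end at about (277,280) on the crop, while the gripper hides the rest, so I can't tell by eye whether the bar moved. I'll measure it from the wrist depth.

```bash
python3 - <<'E'
from h import *
z=np.load("pics/w2.npz"); o=ctrl.get_obs(); K,T=cam("wrist",o); P=cloud(z["D"],K,T); Z=P[...,2]
near=np.linalg.norm(P[...,:2]-H,axis=-1)<0.23
for lo,hi in((.152,.165),(.2,.214)):
  m=((Z>lo)&(Z<hi)&near).astype(np.uint8); n,L,S,C=cv2.connectedComponentsWithStats(m)
  for i in range(1,n):
    if S[i,4]>40:
        q=P[L==i]; r=cv2.minAreaRect(q[:,:2].astype(np.float32)); print(S[i],q.mean(0).round(4),np.round([*r[0],*r[1],r[2]],4))
z=np.load("pics/t2.npz"); K,T=cam("top"); P=cloud(z["D"],K,T); Z=P[...,2]
m=(Z>.15)&(Z<.166)&(np.linalg.norm(P[...,:2]-H,axis=-1)<0.23)
v,u=np.nonzero(m); q=P[m]
n,L,S,C=cv2.connectedComponentsWithStats(m.astype(np.uint8))
for i in range(1,n):
    if S[i,4]>8: q=P[L==i]; r=cv2.minAreaRect(q[:,:2].astype(np.float32)); print("top",S[i],q.mean(0).round(4),np.round([*r[0],*r[1],r[2]],4))
E
python3 -c "
import cv2;a=cv2.imread('pics/w2.png');cv2.imwrite('pics/w2c.png',cv2.resize(a[120:360,240:640],None,fx=2,fy=2))"
```

```text
[302   2  10  21  80] [0.5805 0.0215 0.1587] [5.79900e-01 2.19000e-02 8.70000e-03 2.20000e-03 1.01896e+01]
[ 441  176  173   85 6163] [ 0.5927 -0.1441  0.1591] [ 5.90800e-01 -1.47400e-01  3.12000e-02  9.27000e-02  6.91649e+01]
[324 291   2  22  44] [ 0.4704 -0.0975  0.1584] [ 4.70300e-01 -9.76000e-02  1.58000e-02  6.00000e-04  4.41743e+01]
[326 253   9   8  58] [ 0.5091 -0.0629  0.2037] [ 5.09400e-01 -6.32000e-02  2.00000e-03  4.10000e-03  7.08781e+01]
[315 254   9   7  57] [ 0.5058 -0.0596  0.2036] [ 5.06200e-01 -5.92000e-02  2.50000e-03  3.50000e-03  4.47391e+01]
[ 460  291   36   37 1087] [ 0.5393 -0.1284  0.2066] [ 5.38800e-01 -1.29700e-01  2.06000e-02  1.85000e-02  4.29135e+01]
top [362 127  13  15  81] [ 0.6176 -0.159   0.1625] [ 6.18700e-01 -1.60000e-01  3.21000e-02  2.75000e-02  4.17113e+01]
top [330 193  17  19 152] [ 0.4458 -0.0829  0.1593] [ 4.50700e-01 -8.33000e-02  2.32000e-02  5.05000e-02  6.35043e+01]
```

View pics/w2.png

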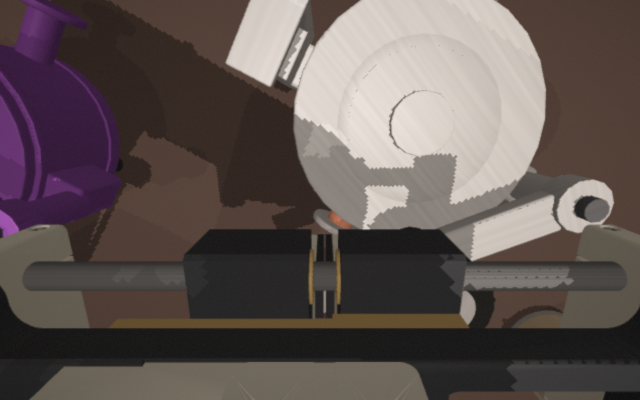

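The bar is still open at about 65°. The tool rode up and passed over it, probably with its body on the knob top, so I'll turn the gripper 90°, push farther out at r=162 mm and go lower.

```bash
sed -i 's/to(\*barpose(y,d),z,y)/to(*barpose(y,d,.162),z,y-90)/' h.py; python3 -c "
from h import *
to(*barpose(66,.045,.162),.25,-24)"
```

```text
t 3.75 pos [ 0.5005 -0.0676  0.154 ] [ 1.799e+02 -1.000e-01  4.420e+01] j [ 15. 120.] -> tr [-81.   14.8 -96.1] rot [ 0.   -0.04 13.64] F [ 0.5 -0.2 -0.1] M [-0.05 -0.05  0.  ]
```

arm_command --steps '[{"translation": [0, 0, -45], "rotation": [0, 0, 0], "claw": 0}, {"translation": [0, 0, -96], "rotation": [0, 0, 1.7], "claw": 0}, {"translation": [-30, 5, -96], "rotation": [0, 0, 3.4], "claw": 0}, {"translation": [-60, 10, -96], "rotation": [0, 0, 5.1], "claw": 0}, {"translation": [-81, 15, -96], "rotation": [0, 0, 6.8], "claw": 0}]'

```text
clock: 4.25
tool_pos: [0.4503, -0.1373, 0.2501]
orientation: [180.0, -0.2, 10.0]
force: [0.7, -0.1, -0.0]
opening: 0.0005
gripper_force: 0.0
```

arm_command --steps '[{"translation": [0, 0, 0], "rotation": [0, 0, 1.7], "claw": 0}, {"translation": [0, 0, 0], "rotation": [0, 0, 3.4], "claw": 0}, {"translation": [0, 0, 0], "rotation": [0, 0, 5.1], "claw": 0}, {"translation": [0, 0, 0], "rotation": [0, 0, 6.8], "claw": 0}, {"translation": [0, 0, 0], "rotation": [0, 0, 6.8], "claw": 0}]'

```text
clock: 4.75
tool_pos: [0.4512, -0.1366, 0.2495]
orientation: [-180.0, -0.1, -23.8]
force: [0.4, -0.2, 0.8]
opening: 0.0
gripper_force: 0.0
```

```bash
python3 - <<'E'
from h import *
I,D,K,T,o=snap("wrist","w3"); to(*barpose(66,.045,.162),.143,-24)
P=cloud(D,K,T); Z=P[...,2]
near=np.linalg.norm(P[...,:2]-H,axis=-1)<0.23
for lo,hi in((.152,.165),(.2,.214)):
  m=((Z>lo)&(Z<hi)&near).astype(np.uint8); n,L,S,C=cv2.connectedComponentsWithStats(m)
  for i in range(1,n):
    if S[i,4]>40:
        q=P[L==i]; r=cv2.minAreaRect(q[:,:2].astype(np.float32)); print(S[i],q.mean(0).round(4),np.round([*r[0],*r[1],r[2]],4))
E
```

```text
t 4.8 pos [ 0.4512 -0.1366  0.2493] [-1.80e+02 -1.00e-01 -2.35e+01] j [ 7. 59.] -> tr [  0.3  -2.2 106.3] rot [-0.01 -0.02  0.09] F [0.7 0.4 0.3] M [0.05 0.02 0.02]
[ 243    0   40  102 2968] [ 0.5831 -0.1447  0.1589] [ 5.81000e-01 -1.41800e-01  2.85000e-02  7.40000e-02  6.35243e+01]
[ 81 132  17  12 108] [0.5814 0.022  0.1579] [5.80200e-01 2.24000e-02 5.90000e-03 9.60000e-03 6.46292e+01]
[ 255  148   30   81 2029] [ 0.4766 -0.0963  0.1584] [ 4.78500e-01 -9.62000e-02  2.43000e-02  7.28000e-02  6.55112e+01]
[ 223   91   67   68 3342] [ 0.5299 -0.1202  0.2064] [ 5.29800e-01 -1.19500e-01  4.55000e-02  4.54000e-02  7.32288e+01]
```

View pics/w3.png

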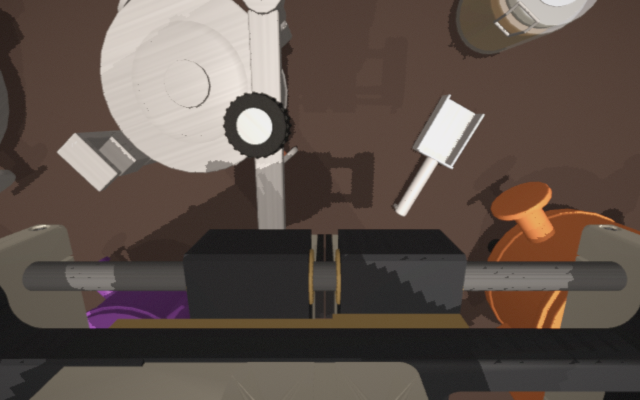

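The wrist view shows the bar and knob (256,125) unmoved and the scoop at (435,150) clear. I'll descend behind the bar.

arm_command --steps '[{"translation": [0, -2, 30], "rotation": [0, 0, 0], "claw": 0}, {"translation": [0, -2, 60], "rotation": [0, 0, 0], "claw": 0}, {"translation": [0, -2, 90], "rotation": [0, 0, 0], "claw": 0}, {"translation": [0, -2, 106], "rotation": [0, 0, 0], "claw": 0}, {"translation": [0, -2, 106], "rotation": [0, 0, 0], "claw": 0}]'

```text
clock: 5.3
tool_pos: [0.4503, -0.1349, 0.1407]
orientation: [179.9, 0.2, -23.6]
force: [0.5, -1.0, -0.2]
opening: 0.0006
gripper_force: 0.0
```

arm_command --steps '[{"translation": [0, -4, 0], "rotation": [0, 0, 0], "claw": 0}, {"translation": [0, -8, 0], "rotation": [0, 0, 0], "claw": 0}, {"translation": [0, -12, 0], "rotation": [0, 0, 0], "claw": 0}, {"translation": [0, -16, 0], "rotation": [0, 0, 0], "claw": 0}, {"translation": [0, -20, 0], "rotation": [0, 0, 0], "claw": 0}]'

```text
clock: 5.8
tool_pos: [0.4603, -0.1163, 0.1428]
orientation: [-180.0, -0.0, -23.8]
force: [-0.6, 0.2, 0.4]
opening: 0.0001
gripper_force: 0.0
```

```bash
python3 -c "
from h import *
pushrows(60,45,.030,.143)"
```

```text
t 5.8 pos [ 0.4603 -0.1163  0.1428] [-180.    -0.   -23.8] j [10. 57.] -> tr [ -1.8 -12.1  -0.2] rot [-0.01 -0.01  1.24] F [-0.6  0.2  0.4] M [0.   0.01 0.01]
t 5.8 pos [ 0.4603 -0.1163  0.1428] [-180.    -0.   -23.8] j [10. 57.] -> tr [ -2.3 -22.9  -0.2] rot [-0.01 -0.01  1.99] F [-0.6  0.2  0.4] M [0.   0.01 0.01]
t 5.8 pos [ 0.4603 -0.1163  0.1428] [-180.    -0.   -23.8] j [10. 57.] -> tr [ -2.  -33.7  -0.1] rot [-0.01 -0.01  2.74] F [-0.6  0.2  0.4] M [0.   0.01 0.01]
t 5.8 pos [ 0.4603 -0.1163  0.1428] [-180.    -0.   -23.8] j [10. 57.] -> tr [ -1.1 -44.4  -0.1] rot [-0.01 -0.01  3.49] F [-0.6  0.2  0.4] M [0.   0.01 0.01]
t 5.8 pos [ 0.4603 -0.1163  0.1428] [-180.    -0.   -23.8] j [10. 57.] -> tr [  0.6 -55.   -0.1] rot [-0.01 -0.01  4.24] F [-0.6  0.2  0.4] M [0.   0.01 0.01]
```

arm_command --steps '[{"translation": [0, -3, 0], "rotation": [0, 0, 0], "claw": 0}, {"translation": [0, -6, 0], "rotation": [0, 0, 0], "claw": 0}, {"translation": [0, -9, 0], "rotation": [0, 0, 0], "claw": 0}, {"translation": [-1, -14, 0], "rotation": [0, 0, 0], "claw": 0}, {"translation": [-1, -19, 0], "rotation": [0, 0, 0], "claw": 0}]'

```text
clock: 6.3
tool_pos: [0.4667, -0.0986, 0.1423]
orientation: [180.0, 0.0, -23.8]
force: [0.3, 0.3, 0.0]
opening: 0.0003
gripper_force: 0.0
```

```bash
python3 - <<'E'
from h import *
I,D,K,T,o=snap("wrist","w4"); pushrows(55,40,.02,.143)
P=cloud(D,K,T); Z=P[...,2]
near=np.linalg.norm(P[...,:2]-H,axis=-1)<0.23
for lo,hi in((.152,.165),(.2,.214)):
  m=((Z>lo)&(Z<hi)&near).astype(np.uint8); n,L,S,C=cv2.connectedComponentsWithStats(m)
  for i in range(1,n):
    if S[i,4]>40:
        q=P[L==i]; r=cv2.minAreaRect(q[:,:2].astype(np.float32)); print(S[i],q.mean(0).round(4),np.round([*r[0],*r[1],r[2]],4))
E
```

```text
t 6.35 pos [ 0.4671 -0.0982  0.1424] [-180.    -0.   -23.8] j [12. 54.] -> tr [  0.7 -17.   -0.6] rot [-0.   -0.    2.24] F [0.8 1.1 0. ] M [ 0.07 -0.05 -0.  ]
t 6.35 pos [ 0.4671 -0.0982  0.1424] [-180.    -0.   -23.8] j [12. 54.] -> tr [  1.8 -27.6  -0.6] rot [-0.   -0.    2.99] F [0.8 1.1 0. ] M [ 0.07 -0.05 -0.  ]
t 6.35 pos [ 0.4671 -0.0982  0.1424] [-180.    -0.   -23.8] j [12. 54.] -> tr [  3.7 -38.1  -0.6] rot [-0.   -0.    3.74] F [0.8 1.1 0. ] M [ 0.07 -0.05 -0.  ]
t 6.35 pos [ 0.4671 -0.0982  0.1424] [-180.    -0.   -23.8] j [12. 54.] -> tr [  6.2 -48.5  -0.6] rot [-0.   -0.    4.49] F [0.8 1.1 0. ] M [ 0.07 -0.05 -0.  ]
t 6.35 pos [ 0.4671 -0.0982  0.1424] [-180.    -0.   -23.8] j [12. 54.] -> tr [  9.3 -58.7  -0.6] rot [-0.   -0.    5.24] F [0.8 1.1 0. ] M [ 0.07 -0.05 -0.  ]
[ 284    0   52   73 3383] [ 0.5684 -0.137   0.1586] [ 5.67400e-01 -1.36200e-01  2.41000e-02  3.13000e-02  6.56427e+01]
[  0 139  34  24 400] [0.581  0.0224 0.1582] [5.79600e-01 2.25000e-02 1.20000e-02 1.13000e-02 6.97808e+01]
[ 289  184   44   77 1932] [ 0.4887 -0.1016  0.1586] [ 4.82900e-01 -9.79000e-02  2.39000e-02  4.41000e-02  6.64787e+01]
[324 291   2  24  48] [ 0.4346 -0.085   0.1587] [ 4.34700e-01 -8.51000e-02  6.00000e-04  1.60000e-02  6.61402e+01]
[  242    63   126   130 12058] [ 0.5306 -0.1196  0.2065] [ 0.5297 -0.1192  0.0457  0.0457 12.712 ]
[315 291   9  28 243] [ 0.4646 -0.0957  0.2083] [ 4.64200e-01 -9.55000e-02  3.40000e-03  1.46000e-02  6.56418e+01]
[326 291   9  27 231] [ 0.463  -0.0999  0.2084] [ 4.62800e-01 -9.98000e-02  3.30000e-03  1.32000e-02  6.62051e+01]
```

View pics/w4.png

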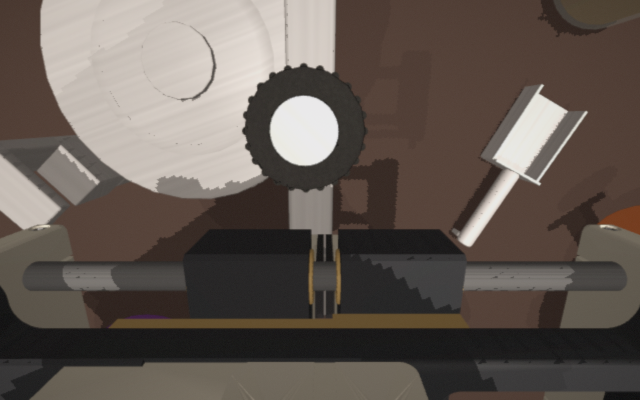

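```bash
python3 - <<'E'
from h import *
I,D,K,T,o=snap("scene","s4"); K,T=cam("scene")
Tw=np.linalg.inv(T)
for p in ([.4671,-.0982,.1424],[.4671,-.0982,.208]):
    q=Tw[:3,:3]@p+Tw[:3,3]; print((K@q/q[2])[:2],q[2])
c=I[120:300,180:440]; cv2.imwrite("pics/s4c.png",cv2.resize(c,None,fx=3,fy=3,interpolation=cv2.INTER_CUBIC)[:,:,::-1])
E
```

```text
[314.74740523 180.50290314] 1.2917008300840072
[314.3324992  167.00683653] 1.2393142207917967
```

View pics/s4c.png

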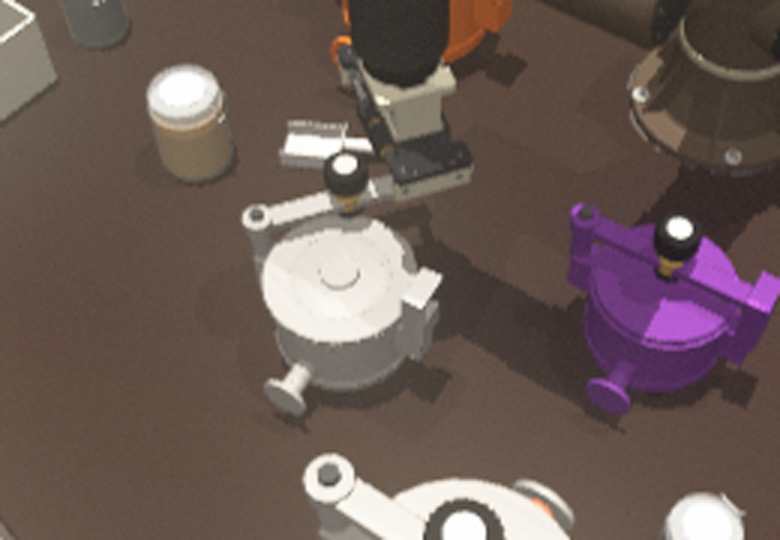

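The wrist view shows the knob at (304,130) and the bar running under the gripper at u 288 to 333. The scene crop shows the gripper right over the bar end without having moved it. I'll check how high the fingertips really are, from depth.

```bash
python3 - <<'E'
from h import *
for nm,tp in(("w4",[.4671,-.0982,.1424]),("w1",[.4991,-.0912,.3791])):
    D=np.load(f"pics/{nm}.npz")["D"]; K,_=cam("scene"); c=ctrl.calibration("wrist"); f=200/np.tan(np.radians(c["vertical_fov"])/2)
    K=np.array([[f,0,c["cx"]],[0,f,c["cy"]],[0,0,1]]); P=cloud(D,K,np.array(c["hand_eye"]))*1000
    for u in (200,250,265,300,318,324,330,385,410,440):
        print(nm,u,[tuple(P[v,u].round(0).astype(int)) for v in (228,234,240,250,260,275,290,305)])
E
```

```text
w4 200 [(np.int64(-46), np.int64(-135), np.int64(143)), (np.int64(-54), np.int64(-136), np.int64(144)), (np.int64(39), np.int64(-33), np.int64(-99)), (np.int64(39), np.int64(-31), np.int64(-106)), (np.int64(38), np.int64(-30), np.int64(-109)), (np.int64(34), np.int64(-30), np.int64(-110)), (np.int64(30), np.int64(-30), np.int64(-110)), (np.int64(25), np.int64(-31), np.int64(-108))]
w4 250 [(np.int64(-46), np.int64(-80), np.int64(142)), (np.int64(39), np.int64(-21), np.int64(-94)), (np.int64(39), np.int64(-20), np.int64(-99)), (np.int64(39), np.int64(-18), np.int64(-106)), (np.int64(38), np.int64(-17), np.int64(-110)), (np.int64(34), np.int64(-18), np.int64(-110)), (np.int64(30), np.int64(-18), np.int64(-110)), (np.int64(26), np.int64(-18), np.int64(-110))]
w4 265 [(np.int64(-46), np.int64(-64), np.int64(142)), (np.int64(38), np.int64(-17), np.int64(-94)), (np.int64(38), np.int64(-16), np.int64(-99)), (np.int64(39), np.int64(-15), np.int64(-105)), (np.int64(38), np.int64(-14), np.int64(-110)), (np.int64(34), np.int64(-14), np.int64(-110)), (np.int64(30), np.int64(-14), np.int64(-110))
[... 5749 characters left out ...]
, (np.int64(-144), np.int64(163), np.int64(376)), (np.int64(-155), np.int64(163), np.int64(372)), (np.int64(11), np.int64(40), np.int64(-44)), (np.int64(11), np.int64(37), np.int64(-55)), (np.int64(30), np.int64(23), np.int64(-103)), (np.int64(25), np.int64(24), np.int64(-101)), (np.int64(7), np.int64(30), np.int64(-82))]
w1 440 [(np.int64(-132), np.int64(219), np.int64(375)), (np.int64(39), np.int64(33), np.int64(-95)), (np.int64(39), np.int64(31), np.int64(-100)), (np.int64(37), np.int64(30), np.int64(-103)), (np.int64(35), np.int64(30), np.int64(-104)), (np.int64(32), np.int64(30), np.int64(-106)), (np.int64(27), np.int64(30), np.int64(-106)), (np.int64(24), np.int64(30), np.int64(-107))]
```

The wrist depth shows the fingers ending about 19 mm behind the reported TCP, and there was no contact with the TCP at 0.142. So the fingers have been skimming over the bar, and I must go about 18 mm lower. I'll lift, back off and descend to TCP z of about 0.131.

arm_command --steps '[{"translation": [0, 0, -20], "rotation": [0, 0, 0], "claw": 0}, {"translation": [-3, 38, -20], "rotation": [0, 0, 0], "claw": 0}, {"translation": [-3, 38, -20], "rotation": [0, 0, 0], "claw": 0}, {"translation": [-3, 38, 0], "rotation": [0, 0, 0], "claw": 0}, {"translation": [-3, 38, 12], "rotation": [0, 0, 0], "claw": 0}]'

```text
clock: 6.9
tool_pos: [0.4481, -0.1325, 0.1295]
orientation: [-180.0, 0.0, -23.9]
force: [-0.3, -0.5, 0.2]
opening: 0.0007
gripper_force: 0.0
```

arm_command --steps '[{"translation": [0, -5, 0], "rotation": [0, 0, 0], "claw": 0}, {"translation": [0, -10, 0], "rotation": [0, 0, 0], "claw": 0}, {"translation": [0, -15, 0], "rotation": [0, 0, 0], "claw": 0}, {"translation": [0, -20, 0], "rotation": [0, 0, 0], "claw": 0}, {"translation": [0, -25, 0], "rotation": [0, 0, 0], "claw": 0}]'

```text
clock: 7.4
tool_pos: [0.4589, -0.1094, 0.1309]
orientation: [180.0, -0.0, -23.8]
force: [-0.2, -3.4, 1.8]
opening: 0.0006
gripper_force: 1.7
```

```bash
sed -i 's/,.162),z/,.165),z/' h.py; python3 -c "
from h import *
pushrows(58,42,.026,.132)"
```

```text
t 7.4 pos [ 0.4589 -0.1094  0.1309] [180.   -0.  -23.8] j [11. 56.] -> tr [ -0.5 -16.5  -1.2] rot [ 0.01 -0.    1.64] F [-0.2 -3.4  1.8] M [-1.17  0.44  0.01]
t 7.4 pos [ 0.4589 -0.1094  0.1309] [180.   -0.  -23.8] j [11. 56.] -> tr [ -0.3 -28.1  -1.2] rot [ 0.01 -0.01  2.44] F [-0.2 -3.4  1.8] M [-1.17  0.44  0.01]
t 7.4 pos [ 0.4589 -0.1094  0.1309] [180.   -0.  -23.8] j [11. 56.] -> tr [  0.8 -39.7  -1.2] rot [ 0.01 -0.01  3.24] F [-0.2 -3.4  1.8] M [-1.17  0.44  0.01]
t 7.4 pos [ 0.4589 -0.1094  0.1309] [180.   -0.  -23.8] j [11. 56.] -> tr [  2.7 -51.2  -1.2] rot [ 0.   -0.01  4.04] F [-0.2 -3.4  1.8] M [-1.17  0.44  0.01]
t 7.4 pos [ 0.4589 -0.1094  0.1309] [180.   -0.  -23.8] j [11. 56.] -> tr [  5.4 -62.6  -1.2] rot [ 0.   -0.01  4.84] F [-0.2 -3.4  1.8] M [-1.17  0.44  0.01]
```

Contact at 3.4 N, as the hinge drag predicts. I'll push round the arc.

arm_command --steps '[{"translation": [0, -10, 0], "rotation": [0, 0, 0.8], "claw": 0}, {"translation": [0, -20, 0], "rotation": [0, 0, 1.6], "claw": 0}, {"translation": [0, -30, 0], "rotation": [0, 0, 2.4], "claw": 0}, {"translation": [1, -40, 0], "rotation": [0, 0, 3.2], "claw": 0}, {"translation": [3, -51, 0], "rotation": [0, 0, 4.0], "claw": 0}]'

```text
clock: 7.9
tool_pos: [0.4808, -0.0639, 0.1303]
orientation: [179.9, 0.1, -44.0]
force: [-3.3, -2.0, 2.6]
opening: 0.0004
gripper_force: 2.0
```

```bash
python3 - <<'E'
from h import *
pushrows(41,25,.026,.131)
I,D,K,T,o=snap("wrist","w5")
P=cloud(D,K,T); Z=P[...,2]
near=np.linalg.norm(P[...,:2]-H,axis=-1)<0.23
for lo,hi in((.152,.165),(.2,.214)):
  m=((Z>lo)&(Z<hi)&near).astype(np.uint8); n,L,S,C=cv2.connectedComponentsWithStats(m)
  for i in range(1,n):
    if S[i,4]>80:
        q=P[L==i]; r=cv2.minAreaRect(q[:,:2].astype(np.float32)); print(S[i],q.mean(0).round(4),np.round([*r[0],*r[1],r[2]],4))
E
```

```text
t 7.9 pos [ 0.4808 -0.0639  0.1303] [ 1.799e+02  1.000e-01 -4.400e+01] j [16. 30.] -> tr [ -0.9 -15.5  -0.7] rot [0.02 0.02 1.  ] F [-3.3 -2.   2.6] M [-0.51  1.45  0.01]
t 7.9 pos [ 0.4808 -0.0639  0.1303] [ 1.799e+02  1.000e-01 -4.400e+01] j [16. 30.] -> tr [ -1.3 -27.2  -0.8] rot [0.02 0.01 1.8 ] F [-3.3 -2.   2.6] M [-0.51  1.45  0.01]
t 7.9 pos [ 0.4808 -0.0639  0.1303] [ 1.799e+02  1.000e-01 -4.400e+01] j [16. 30.] -> tr [ -0.9 -38.8  -0.8] rot [0.02 0.01 2.6 ] F [-3.3 -2.   2.6] M [-0.51  1.45  0.01]
t 7.9 pos [ 0.4808 -0.0639  0.1303] [ 1.799e+02  1.000e-01 -4.400e+01] j [16. 30.] -> tr [  0.3 -50.4  -0.8] rot [0.02 0.01 3.4 ] F [-3.3 -2.   2.6] M [-0.51  1.45  0.01]
t 7.9 pos [ 0.4808 -0.0639  0.1303] [ 1.799e+02  1.000e-01 -4.400e+01] j [16. 30.] -> tr [  2.3 -61.9  -0.8] rot [0.02 0.01 4.2 ] F [-3.3 -2.   2.6] M [-0.51  1.45  0.01]
[ 232    0   60   76 3376] [ 0.5758 -0.1196  0.1584] [ 5.75100e-01 -1.17000e-01  2.44000e-02  3.07000e-02  4.58039e+01]
[ 245  174   50   55 1993] [ 0.5184 -0.0642  0.1584] [ 5.20800e-01 -6.46000e-02  2.40000e-02  2.81000e-02  4.56787e+01]
[ 66 227  16  21 175] [0.5799 0.023  0.1549] [5.80500e-01 2.42000e-02 9.40000e-03 1.00000e-02 7.95401e+01]
[312 234  12  12 101] [ 0.4905 -0.0691  0.1593] [ 4.90700e-01 -6.90000e-02  6.10000e-03  2.20000e-03  2.36048e+01]
[326 234  12  12 104] [ 0.4858 -0.074   0.1591] [ 4.85600e-01 -7.41000e-02  6.10000e-03  1.90000e-03  6.94224e+01]
[  169    50   142   146 15318] [ 0.5489 -0.0925  0.2065] [ 0.5487 -0.0912  0.0459  0.0458 40.5534]
```

arm_command --steps '[{"translation": [-1, -13, 0], "rotation": [0, 0, 0.9], "claw": 0}, {"translation": [-1, -25, 0], "rotation": [0, 0, 1.7], "claw": 0}, {"translation": [-1, -37, 0], "rotation": [0, 0, 2.5], "claw": 0}, {"translation": [0, -48, 0], "rotation": [0, 0, 3.3], "claw": 0}, {"translation": [1, -56, 0], "rotation": [0, 0, 3.8], "claw": 0}]'

```text
clock: 8.45
tool_pos: [0.521, -0.0243, 0.1302]
orientation: [179.9, 0.0, -62.9]
force: [-1.8, -3.5, 0.4]
opening: 0.0004
gripper_force: 1.7
```

```bash
python3 - <<'E'
from h import *
pushrows(21,16,.027,.131)
I,D,K,T,o=snap("wrist","w6")
P=cloud(D,K,T); Z=P[...,2]
near=np.linalg.norm(P[...,:2]-H,axis=-1)<0.23
for lo,hi in((.152,.165),(.2,.214)):
  m=((Z>lo)&(Z<hi)&near).astype(np.uint8); n,L,S,C=cv2.connectedComponentsWithStats(m)
  for i in range(1,n):
    if S[i,4]>80:
        q=P[L==i]; r=cv2.minAreaRect(q[:,:2].astype(np.float32)); print(S[i],q.mean(0).round(4),np.round([*r[0],*r[1],r[2]],4))
E
```

```text
t 8.45 pos [ 0.521  -0.0243  0.1302] [179.9   0.  -62.9] j [19.  8.] -> tr [ -2.  -16.1  -0.8] rot [0.02 0.   1.22] F [-1.8 -3.5  0.4] M [-1.33  0.7  -0.04]
t 8.45 pos [ 0.521  -0.0243  0.1302] [179.9   0.  -62.9] j [19.  8.] -> tr [ -2.2 -19.8  -0.9] rot [0.02 0.   1.47] F [-1.8 -3.5  0.4] M [-1.33  0.7  -0.04]
t 8.45 pos [ 0.521  -0.0243  0.1302] [179.9   0.  -62.9] j [19.  8.] -> tr [ -2.3 -23.4  -0.9] rot [0.02 0.   1.72] F [-1.8 -3.5  0.4] M [-1.33  0.7  -0.04]
t 8.45 pos [ 0.521  -0.0243  0.1302] [179.9   0.  -62.9] j [19.  8.] -> tr [ -2.3 -27.1  -0.9] rot [0.02 0.   1.97] F [-1.8 -3.5  0.4] M [-1.33  0.7  -0.04]
t 8.45 pos [ 0.521  -0.0243  0.1302] [179.9   0.  -62.9] j [19.  8.] -> tr [ -2.2 -30.7  -0.9] rot [0.02 0.   2.22] F [-1.8 -3.5  0.4] M [-1.33  0.7  -0.04]
[ 235    0   59   79 3543] [ 0.5918 -0.1078  0.1585] [ 5.91800e-01 -1.04900e-01  2.43000e-02  3.17000e-02  2.64182e+01]
[ 246  178   50   51 1843] [ 0.556  -0.0363  0.1584] [ 5.58000e-01 -3.67000e-02  2.42000e-02  2.71000e-02  2.64887e+01]
[312 234  12  12 106] [ 0.5287 -0.0323  0.1591] [ 5.2890e-01 -3.2100e-02  6.0000e-03  1.9000e-03  9.3869e+00]
[326 234  12  12 106] [ 0.5225 -0.0355  0.1592] [ 5.22400e-01 -3.56000e-02  6.00000e-03  1.80000e-03  4.82203e+01]
[  172    53   141   146 15220] [ 0.5752 -0.0729  0.2065] [ 0.5755 -0.0717  0.046   0.0456  3.1761]
```

arm_command --steps '[{"translation": [-1, -7, 0], "rotation": [0, 0, 0.5], "claw": 0}, {"translation": [-2, -13, 0], "rotation": [0, 0, 1.0], "claw": 0}, {"translation": [-2, -18, 0], "rotation": [0, 0, 1.4], "claw": 0}, {"translation": [-2, -22, 0], "rotation": [0, 0, 1.7], "claw": 0}, {"translation": [-2, -24, 0], "rotation": [0, 0, 1.9], "claw": 0}]'

```text
clock: 9.0
tool_pos: [0.5416, -0.0114, 0.1302]
orientation: [180.0, 0.0, -72.3]
force: [-4.2, 2.2, 0.6]
opening: 0.0004
gripper_force: 1.5
```

arm_command --steps '[{"translation": [0, -1, 0], "rotation": [0, 0, 0], "claw": 0}, {"translation": [0, -2, 0], "rotation": [0, 0, 0], "claw": 0}, {"translation": [0, -3, 0], "rotation": [0, 0, 0], "claw": 0}, {"translation": [0, -4, 0], "rotation": [0, 0, 0], "claw": 0}]'

```text
clock: 9.4
tool_pos: [0.5452, -0.0105, 0.1302]
orientation: [179.9, 0.0, -72.3]
force: [-7.7, 1.4, 1.9]
opening: 0.0002
gripper_force: 3.3
```

arm_command --steps '[{"translation": [0, -1, 0], "rotation": [0, 0, 0], "claw": 0}, {"translation": [0, -2, 0], "rotation": [0, 0, 0], "claw": 0}, {"translation": [0, -2, 0], "rotation": [0, 0, 0], "claw": 0}]'

```text
clock: 9.7
tool_pos: [0.5452, -0.0106, 0.1301]
orientation: [179.7, 0.0, -72.3]
force: [-11.0, 1.3, 5.6]
opening: 0.0004
gripper_force: 5.4
```

```bash
python3 - <<'E'
from h import *
to(.5452,-.0105,.13,-72)
I,D,K,T,o=snap("wrist","w7")
P=cloud(D,K,T); Z=P[...,2]
near=np.linalg.norm(P[...,:2]-H,axis=-1)<0.23
for lo,hi in((.152,.165),(.2,.214)):
  m=((Z>lo)&(Z<hi)&near).astype(np.uint8); n,L,S,C=cv2.connectedComponentsWithStats(m)
  for i in range(1,n):
    if S[i,4]>80:
        q=P[L==i]; r=cv2.minAreaRect(q[:,:2].astype(np.float32)); print(S[i],q.mean(0).round(4),np.round([*r[0],*r[1],r[2]],4))
E
```

```text
t 9.7 pos [ 0.5452 -0.0106  0.1301] [179.7   0.  -72.3] j [19. -2.] -> tr [-0.1  0.   0.1] rot [ 0.05  0.   -0.07] F [-11.    1.3   5.6] M [0.36 4.21 0.03]
[ 236    0   59   81 3675] [ 0.601  -0.1042  0.1585] [ 0.6017 -0.1019  0.0245  0.0332 16.9618]
[ 247  182   49   47 1717] [ 0.5776 -0.0276  0.1584] [ 0.5794 -0.0286  0.024   0.0253 16.6913]
[312 234  12  11 101] [ 0.5516 -0.0198  0.1589] [ 5.51900e-01 -1.98000e-02  1.70000e-03  6.20000e-03  8.37501e+01]
[326 234  12  12 106] [ 0.5451 -0.0219  0.1592] [ 5.44900e-01 -2.19000e-02  6.20000e-03  1.90000e-03  4.00374e+01]
[  173    56   142   145 15144] [ 0.5904 -0.0668  0.2065] [ 5.90800e-01 -6.56000e-02  4.56000e-02  4.58000e-02  6.88632e+01]
```

The bar is home: yaw 16.9°, no further movement, and the force climbed to 11 N. I'll back off, rise, and line up over the knob at (0.591,-0.066).

arm_command --steps '[{"translation": [0, 12, 0], "rotation": [0, 0, 0], "claw": 0}, {"translation": [0, 15, -45], "rotation": [0, 0, 0], "claw": 0}, {"translation": [0, 15, -90], "rotation": [0, 0, 0], "claw": 0}, {"translation": [0, 15, -130], "rotation": [0, 0, -1.7], "claw": 40}, {"translation": [0, 15, -130], "rotation": [0, 0, -3.4], "claw": 87}]'

```text
clock: 10.25
tool_pos: [0.5372, -0.0145, 0.2676]
orientation: [-179.3, -0.4, -54.9]
force: [-0.4, 0.2, -0.8]
opening: 0.0114
gripper_force: 0.0
```

```bash
python3 -c "
from h import *
to(.591,-.0655,.26,60)"
```

```text
t 10.25 pos [ 0.5372 -0.0145  0.2676] [-179.3   -0.4  -54.9] j [20. 16.] -> tr [ 72.6 -14.6   8.2] rot [-1.000e-02 -1.800e-01 -2.299e+01] F [-0.4  0.2 -0.8] M [ 0.1  -0.05  0.02]
```

arm_command --steps '[{"translation": [15, -3, 0], "rotation": [0, 0, -1.7], "claw": 87}, {"translation": [30, -6, 0], "rotation": [0, 0, -3.4], "claw": 87}, {"translation": [45, -9, 0], "rotation": [0, 0, -5.1], "claw": 87}, {"translation": [60, -12, 0], "rotation": [0, 0, -6.8], "claw": 87}, {"translation": [73, -15, 0], "rotation": [0, 0, -8.5], "claw": 87}]'

```text
clock: 10.75
tool_pos: [0.5885, -0.0668, 0.261]
orientation: [-180.0, -0.2, -12.5]
force: [0.5, 0.1, 0.8]
opening: 0.0508
gripper_force: 0.0
```

arm_command --steps '[{"translation": [0, 0, 0], "rotation": [0, 0, -1.7], "claw": 87}, {"translation": [0, 0, 0], "rotation": [0, 0, -3.4], "claw": 87}, {"translation": [0, 0, 0], "rotation": [0, 0, -5.1], "claw": 87}, {"translation": [0, 0, 0], "rotation": [0, 0, -6.8], "claw": 87}, {"translation": [0, 0, 0], "rotation": [0, 0, -8.5], "claw": 87}]'

```text
clock: 11.25
tool_pos: [0.5881, -0.0663, 0.261]
orientation: [179.9, -0.1, 30.0]
force: [-0.6, -1.2, 0.8]
opening: 0.0859
gripper_force: 0.0
```

arm_command --steps '[{"translation": [0, 0, 0], "rotation": [0, 0, -1.7], "claw": 87}, {"translation": [0, 0, 0], "rotation": [0, 0, -3.4], "claw": 87}, {"translation": [0, 0, 0], "rotation": [0, 0, -5.1], "claw": 87}, {"translation": [0, 0, 0], "rotation": [0, 0, -6.0], "claw": 87}, {"translation": [0, 0, 0], "rotation": [0, 0, -6.0], "claw": 87}]'

```text
clock: 11.75
tool_pos: [0.5879, -0.0662, 0.261]
orientation: [179.9, -0.1, 59.7]
force: [-0.4, 0.3, 0.5]
opening: 0.0868
gripper_force: 0.0
```

```bash
python3 - <<'E'
from h import *
I,D,K,T,o=snap("wrist","w8"); P=cloud(D,K,T); Z=P[...,2]
m=((Z>.2)&(Z<.212)&(np.linalg.norm(P[...,:2]-[.591,-.0655],axis=-1)<.06))
q=P[m][:,:2].astype(np.float32); print(m.sum(),cv2.minEnclosingCircle(q),cv2.minAreaRect(q)); 
m=((Z>.155)&(Z<.163)&(np.linalg.norm(P[...,:2]-H,axis=-1)<.23)).astype(np.uint8)
n,L,S,C=cv2.connectedComponentsWithStats(m)
for i in range(1,n):
    if S[i,4]>80: print(S[i,4],cv2.minAreaRect(P[L==i][:,:2].astype(np.float32)))
to(.591,-.0655,.160,60); print(o["tau"].round(3))
E
```

```text
2489 ((0.5907365083694458, -0.06574822217226028), 0.02333115041255951) ((0.5909571647644043, -0.06541964411735535), (0.045769672840833664, 0.045761384069919586), 14.817404747009277)
2061 ((0.5764750838279724, -0.017232388257980347), (0.02433822490274906, 0.0726718083024025), 16.860626220703125)
1409 ((0.6087380051612854, -0.12464659661054611), (0.02585064247250557, 0.06868796050548553), 18.590852737426758)
t 11.8 pos [ 0.5878 -0.0662  0.2609] [ 1.799e+02 -1.000e-01  5.960e+01] j [ 13. 137.] -> tr [  2.1   2.3 100.9] rot [ 0.02 -0.01 -0.09] F [-0.3  0.2  0.5] M [-0.11 -0.02  0.05]
[ 2.9000e-02 -4.5399e+01  2.9898e+01  6.9700e+00  2.4000e-02  1.2650e+00]
```

arm_command --steps '[{"translation": [2, 2, 35], "rotation": [0, 0, 0], "claw": 87}, {"translation": [2, 2, 70], "rotation": [0, 0, 0], "claw": 87}, {"translation": [2, 2, 92], "rotation": [0, 0, 0], "claw": 87}, {"translation": [2, 2, 101], "rotation": [0, 0, 0], "claw": 87}, {"translation": [2, 2, 101], "rotation": [0, 0, 0], "claw": 60}]'

```text
clock: 12.3
tool_pos: [0.5897, -0.0654, 0.1586]
orientation: [-179.9, 0.1, 59.6]
force: [-0.6, 0.2, 0.4]
opening: 0.0833
gripper_force: 0.0
```

arm_command --steps '[{"translation": [0, 0, 0], "rotation": [0, 0, 0], "claw": 0}, {"translation": [0, 0, 0], "rotation": [0, 0, 0], "claw": 0}, {"translation": [0, 0, 0], "rotation": [0, 0, 0], "claw": 0}, {"translation": [0, 0, 0], "rotation": [0, 0, 0], "claw": 0}, {"translation": [0, 0, 0], "rotation": [0, 0, 0], "claw": 0}]'

```text
clock: 12.8
tool_pos: [0.5902, -0.0652, 0.1598]
orientation: [180.0, -0.0, 59.7]
force: [1.4, -1.2, 0.7]
opening: 0.0448
gripper_force: 1.3
```

```bash
python3 -c "
from h import *
to(.591,-.0655,.160,60)"
```

```text
t 12.8 pos [ 0.5902 -0.0652  0.1598] [180.   -0.   59.7] j [ 13. 137.] -> tr [ 0.2  0.9 -0.2] rot [ 0.01 -0.01 -0.07] F [ 1.4 -1.2  0.7] M [-0.51 -0.92  0.05]
```

Fingers are on the knob; I'll wait for the grip force to build.

arm_command --steps '[{"translation": [0, 0, 0], "rotation": [0, 0, 0], "claw": 0}, {"translation": [0, 0, 0], "rotation": [0, 0, 0], "claw": 0}, {"translation": [0, 0, 0], "rotation": [0, 0, 0], "claw": 0}, {"translation": [0, 0, 0], "rotation": [0, 0, 0], "claw": 0}, {"translation": [0, 0, 0], "rotation": [0, 0, 0], "claw": 0}]'

```text
clock: 13.3
tool_pos: [0.5905, -0.0653, 0.1598]
orientation: [179.9, -0.0, 59.7]
force: [1.8, -1.2, 3.7]
opening: 0.0438
gripper_force: 30.0
```

arm_command --steps '[{"translation": [0, 0, 0.1], "rotation": [0, 0, 1.5], "claw": 0}, {"translation": [0, 0, 0.2], "rotation": [0, 0, 3.0], "claw": 0}]'

```text
clock: 13.5
tool_pos: [0.5905, -0.0653, 0.1596]
orientation: [180.0, -0.0, 44.4]
force: [2.1, -1.7, 3.9]
opening: 0.0432
gripper_force: 30.0
```

```bash
python3 -c "
from h import *
to(.591,-.0655,.160,60);print(ctrl.get_obs()['tau'].round(2),ctrl.get_obs()['gripper_force'])"
```

```text
t 13.5 pos [ 0.5905 -0.0653  0.1596] [180.   -0.   44.4] j [ 13. 122.] -> tr [ 0.2  0.5 -0.4] rot [ 0.01 -0.01 -3.12] F [ 2.1 -1.7  3.9] M [-0.7  -0.84  0.09]
[  0.73 -46.72  25.05   4.96  -0.57   2.22] 29.993780851364136
```

arm_command --steps '[{"translation": [0, 0, 0.1], "rotation": [0, 0, 1.6], "claw": 0}, {"translation": [0, 0, 0.2], "rotation": [0, 0, 3.2], "claw": 0}, {"translation": [0, 0, 0.4], "rotation": [0, 0, 4.8], "claw": 0}, {"translation": [0, 0, 0.5], "rotation": [0, 0, 6.4], "claw": 0}]'

```text
clock: 13.9
tool_pos: [0.5903, -0.0651, 0.159]
orientation: [180.0, -0.0, 12.4]
force: [0.9, -0.5, 4.0]
opening: 0.0436
gripper_force: 30.0
```

```bash
python3 -c "
from h import *
to(.591,-.0655,.160,60)
I,D,K,T,o=snap('wrist','k1'); o2=ctrl.get_obs(); print(o2['moment'].round(3),o2['tau'][5].round(2))"
```

```text
t 13.9 pos [ 0.5903 -0.0651  0.159 ] [180.   -0.   12.4] j [13. 90.] -> tr [ 0.6  0.5 -1. ] rot [ 0.01 -0.01 -9.53] F [ 0.9 -0.5  4. ] M [-0.42 -0.64  0.04]
[-0.361 -0.635  0.031] 1.56
```

arm_command --steps '[{"translation": [0, 0, 0.1], "rotation": [0, 0, 1.6], "claw": 0}, {"translation": [0, 0, 0.2], "rotation": [0, 0, 3.2], "claw": 0}, {"translation": [0, 0, 0.4], "rotation": [0, 0, 4.8], "claw": 0}]'

```text
clock: 14.25
tool_pos: [0.5904, -0.065, 0.1586]
orientation: [-180.0, -0.0, -11.5]
force: [2.3, -0.4, 4.6]
opening: 0.0434
gripper_force: 30.0
```

```bash
cat >>h.py <<'E'
def feel():
    m=[];
    for i in range(3):
        o=ctrl.get_obs(); m.append(o["moment"][2])
        if i<2: ctrl.snapshot("wrist")
    print(round(o["clock"],2),"Mz",np.round(m,3),"mean",np.mean(m).round(3),"tau6",o["tau"][5].round(2),"yaw",o["orientation"][2].round(2),"j6",o["joint_pos"][5].round(1),"F",o["force"].round(1),"z",o["tool_pos"][2].round(4),"g",round(o["gripper_force"],1))
E
python3 -c "
from h import *
feel()"
```

```text
14.35 Mz [0.108 0.064 0.007] mean 0.06 tau6 -2.09 yaw -11.29 j6 66.2 F [ 1.7 -0.6  4.7] z 0.1586 g 30.0
```

arm_command --steps '[{"translation": [0, 0, 0.1], "rotation": [0, 0, 1.6], "claw": 0}, {"translation": [0, 0, 0.2], "rotation": [0, 0, 3.2], "claw": 0}, {"translation": [0, 0, 0.4], "rotation": [0, 0, 4.8], "claw": 0}]'

```text
clock: 14.65
tool_pos: [0.5904, -0.0649, 0.1582]
orientation: [-180.0, -0.0, -35.3]
force: [2.5, 0.3, 5.1]
opening: 0.0433
gripper_force: 30.0
```

```bash
python3 -c "
from h import *
feel()"
```

```text
14.75 Mz [0.111 0.061 0.038] mean 0.07 tau6 -2.09 yaw -35.12 j6 42.3 F [2.1 1.3 5.1] z 0.1582 g 30.0
```

arm_command --steps '[{"translation": [0, 0, 0.1], "rotation": [0, 0, 1.6], "claw": 0}, {"translation": [0, 0, 0.2], "rotation": [0, 0, 3.2], "claw": 0}, {"translation": [0, 0, 0.4], "rotation": [0, 0, 4.8], "claw": 0}]'

```text
clock: 15.05
tool_pos: [0.5906, -0.0649, 0.1578]
orientation: [-179.9, -0.0, -59.1]
force: [2.1, 1.4, 5.5]
opening: 0.0431
gripper_force: 30.0
```

```bash
python3 -c "
from h import *
feel()"
```

```text
15.15 Mz [0.077 0.109 0.029] mean 0.072 tau6 -2.03 yaw -59.04 j6 18.4 F [2.4 1.2 4.7] z 0.1578 g 30.0
```

arm_command --steps '[{"translation": [0, 0, 0.1], "rotation": [0, 0, 1.6], "claw": 0}, {"translation": [0, 0, 0.3], "rotation": [0, 0, 3.2], "claw": 0}]'

```text
clock: 15.35
tool_pos: [0.5906, -0.0649, 0.1576]
orientation: [-179.9, 0.0, -75.1]
force: [2.3, 1.3, 5.5]
opening: 0.0436
gripper_force: 30.0
```

```bash
python3 -c "
from h import *
feel()"
```

```text
15.45 Mz [0.149 0.079 0.065] mean 0.098 tau6 -1.87 yaw -75.02 j6 2.4 F [3.3 2.3 5.1] z 0.1576 g 30.0
```

arm_command --steps '[{"translation": [0, 0, 0.1], "rotation": [0, 0, 1.6], "claw": 0}, {"translation": [0, 0, 0.3], "rotation": [0, 0, 3.2], "claw": 0}]'

```text
clock: 15.65
tool_pos: [0.5907, -0.0649, 0.1574]
orientation: [-179.9, 0.0, -91.0]
force: [1.7, 1.0, 6.1]
opening: 0.0435
gripper_force: 30.0
```

```bash
python3 -c "
from h import *
feel()"
```

```text
15.75 Mz [0.269 0.141 0.062] mean 0.157 tau6 -1.9 yaw -91.02 j6 -13.6 F [2.4 0.9 5.6] z 0.1574 g 30.0
```

arm_command --steps '[{"translation": [0, 0, 0.1], "rotation": [0, 0, 1.6], "claw": 0}, {"translation": [0, 0, 0.2], "rotation": [0, 0, 3.2], "claw": 0}]'

```text
clock: 15.95
tool_pos: [0.5908, -0.0649, 0.1572]
orientation: [-179.9, 0.0, -107.0]
force: [2.8, 1.6, 5.3]
opening: 0.0432
gripper_force: 30.0
```

```bash
sed -i 's/range(3)/range(1)/; s/if i<2: ctrl.snapshot("wrist")/pass/' h.py; python3 -c "
from h import *
feel()"
```

```text
15.95 Mz [0.274] mean 0.274 tau6 2.13 yaw -107.03 j6 -29.6 F [2.8 1.6 5.3] z 0.1572 g 30.0
```

arm_command --steps '[{"translation": [0, 0, 0.1], "rotation": [0, 0, 1.6], "claw": 0}, {"translation": [0, 0, 0.2], "rotation": [0, 0, 3.2], "claw": 0}]'

```text
clock: 16.15
tool_pos: [0.5909, -0.0649, 0.1571]
orientation: [-179.9, 0.1, -123.0]
force: [4.0, 0.7, 4.8]
opening: 0.0433
gripper_force: 30.0
```

```bash
python3 -c "
from h import *
feel()"
```

```text
16.15 Mz [0.441] mean 0.441 tau6 1.84 yaw -123.03 j6 -45.6 F [4.  0.7 4.8] z 0.1571 g 30.0
```

arm_command --steps '[{"translation": [0, 0, 0.1], "rotation": [0, 0, 1.5], "claw": 0}]'

```text
clock: 16.25
tool_pos: [0.591, -0.065, 0.157]
orientation: [-179.9, 0.1, -130.5]
force: [3.5, 1.7, 4.9]
opening: 0.0434
gripper_force: 30.0
```

```bash
python3 -c "
from h import *
feel()"
```

```text
16.25 Mz [0.514] mean 0.514 tau6 1.53 yaw -130.52 j6 -53.1 F [3.5 1.7 4.9] z 0.157 g 30.0
```

arm_command --steps '[{"translation": [0, 0, 0.1], "rotation": [0, 0, 1.0], "claw": 0}]'

```text
clock: 16.35
tool_pos: [0.591, -0.0649, 0.1569]
orientation: [-179.9, 0.1, -135.5]
force: [2.6, 0.9, 5.7]
opening: 0.0436
gripper_force: 30.0
```

```bash
python3 -c "
from h import *
feel()"
```

```text
16.35 Mz [0.553] mean 0.553 tau6 0.33 yaw -135.48 j6 -58.1 F [2.6 0.9 5.7] z 0.1569 g 30.0
```

arm_command --steps '[{"translation": [0, 0, 0.1], "rotation": [0, 0, 1.0], "claw": 0}]'

```text
clock: 16.45
tool_pos: [0.591, -0.065, 0.1569]
orientation: [-179.9, 0.1, -140.4]
force: [2.8, 1.1, 5.7]
opening: 0.0433
gripper_force: 30.0
```

```bash
python3 -c "
from h import *
feel()"
```

```text
16.45 Mz [0.587] mean 0.587 tau6 0.81 yaw -140.4 j6 -63.0 F [2.8 1.1 5.7] z 0.1569 g 30.0
```

arm_command --steps '[{"translation": [0, 0, 0.1], "rotation": [0, 0, 1.0], "claw": 0}]'

```text
clock: 16.55
tool_pos: [0.591, -0.065, 0.1568]
orientation: [-179.9, 0.1, -145.4]
force: [2.7, 0.2, 5.0]
opening: 0.0436
gripper_force: 30.0
```

```bash
python3 -c "
from h import *
feel()"
```

```text
16.55 Mz [0.593] mean 0.593 tau6 0.83 yaw -145.38 j6 -68.0 F [2.7 0.2 5. ] z 0.1568 g 30.0
```

arm_command --steps '[{"translation": [0, 0, 0], "rotation": [0, 0, 1.0], "claw": 0}]'

```text
clock: 16.65
tool_pos: [0.591, -0.065, 0.1568]
orientation: [-179.9, 0.1, -150.4]
force: [3.2, 1.0, 5.3]
opening: 0.0435
gripper_force: 30.0
```

```bash
python3 -c "
from h import *
feel()"
```

```text
16.65 Mz [0.595] mean 0.595 tau6 0.84 yaw -150.38 j6 -73.0 F [3.2 1.  5.3] z 0.1568 g 30.0
```

```bash
python3 - <<'E'
from h import *
I,D,K,T,o=snap("wrist","k2"); feel()
P=cloud(D,K,T); m=(P[...,2]>.195)&(P[...,2]<.212)&(np.linalg.norm(P[...,:2]-[.591,-.0655],axis=-1)<.03)
print(m.sum(),np.median(P[m][:,2]))
a=cv2.imread("pics/k1.png")[170:300,230:420]; b=cv2.imread("pics/k2.png")[170:300,230:420]
f=lambda x:cv2.convertScaleAbs(cv2.resize(x,None,fx=4,fy=2.2*1.0*4/2.2/1.9,interpolation=cv2.INTER_CUBIC),alpha=2,beta=20)
cv2.imwrite("pics/kk.png",np.vstack([f(a),f(b)]))
E
```

```text
16.7 Mz [0.521] mean 0.521 tau6 0.2 yaw -150.71 j6 -73.3 F [2.6 0.8 5.2] z 0.1568 g 30.0
4436 0.20290929373995076
```

View pics/kk.png

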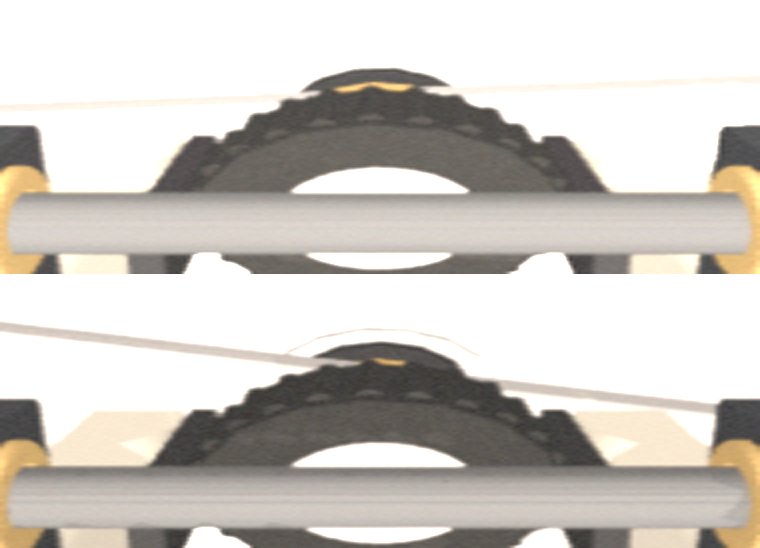

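In the two crops (yaw 12° above, now below) the knob's teeth sit at the same pixels between the fingers. The fingers have not slipped, so the level torque of about 0.595 N m is the clutch giving. I'll stop here, release and lift off.

arm_command --steps '[{"translation": [0, 0, 0], "rotation": [0, 0, 0], "claw": 87}, {"translation": [0, 0, 0], "rotation": [0, 0, 0], "claw": 87}, {"translation": [0, 0, 0], "rotation": [0, 0, 0], "claw": 87}, {"translation": [0, 0, 0], "rotation": [0, 0, 0], "claw": 87}, {"translation": [0, 0, 0], "rotation": [0, 0, 0], "claw": 87}]'

```text
clock: 17.2
tool_pos: [0.5896, -0.0653, 0.1557]
orientation: [180.0, -0.0, -150.8]
force: [-0.5, -0.8, -0.7]
opening: 0.0778
gripper_force: 0.0
```

arm_command --steps '[{"translation": [0, 0, -30], "rotation": [0, 0, 0], "claw": 87}, {"translation": [0, 0, -70], "rotation": [0, 0, 0], "claw": 87}, {"translation": [0, 0, -110], "rotation": [0, 0, 0], "claw": 87}, {"translation": [0, 0, -150], "rotation": [0, 0, 0], "claw": 87}, {"translation": [0, 0, -150], "rotation": [0, 0, 0], "claw": 87}]'

```text
clock: 17.7
tool_pos: [0.5924, -0.0656, 0.3126]
orientation: [-179.7, 0.5, -150.8]
force: [0.4, 0.1, -0.7]
opening: 0.0871
gripper_force: 0.0
```

```bash
python3 - <<'E'
from h import *
I,D,K,T,o=snap("wrist","w9"); feel(); P=cloud(D,K,T); Z=P[...,2]
m=((Z>.197)&(Z<.212)&(np.linalg.norm(P[...,:2]-[.591,-.0655],axis=-1)<.04)); print(np.median(Z[m]),cv2.minEnclosingCircle(P[m][:,:2].astype(np.float32)))
m=((Z>.155)&(Z<.163)&(np.linalg.norm(P[...,:2]-H,axis=-1)<.23)).astype(np.uint8)
n,L,S,C=cv2.connectedComponentsWithStats(m)
for i in range(1,n):
    if S[i,4]>80: print(S[i,4],cv2.minAreaRect(P[L==i][:,:2].astype(np.float32)))
E
```

```text
17.75 Mz [-0.051] mean -0.051 tau6 -0.01 yaw -150.77 j6 -73.3 F [ 0.2  0.1 -0.8] z 0.3093 g 0.0
0.20317757199317693 ((0.5904895663261414, -0.06569020450115204), 0.023325739428400993)
1691 ((0.6105957627296448, -0.12754125893115997), (0.03219078108668327, 0.09641021490097046), 13.793572425842285)
1237 ((0.5749698877334595, -0.01428937166929245), (0.024252984672784805, 0.06897835433483124), 16.586181640625)
```

View pics/w9.png

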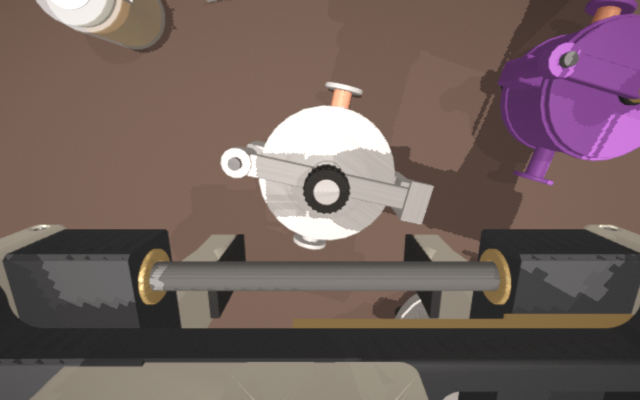

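The final wrist view shows the bar across the lid from the hinge (235,162) into the keeper (418,200). The knob is at (326,190), 3.3 mm lower than at the start, and the robot is clear.

```bash
python3 -c "
from plant import ctrl
print(ctrl.close_job())"
```

```text
the job is handed in; nothing more can be done
None
```

The bar is home in its keeper and the knob is screwed down until the clutch first gave, about 0.595 N m with roughly 5–10° of slip, at 17.75 s. The jars and scoop were not touched as far as I saw, and the job is handed in, with no verdict returned.

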